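# Take the castor out of the spares case and weigh it

## Task

Swing the lid of the plywood spares case right back, past its balance point, so that it stays open by itself. Then lift the castor out of the case and set it down gently on the parcel scale, standing on its mounting plate with the wheel up and wholly on the steel top. Let go, leave the lid open and leave the levelling foot standing where it is in the case.

Things in the scene. Friction and masses are not known exactly. Their poses are not given: they have to be found in the camera images.
- case: Plywood case fixed to the bench, outside 150 (x) by 270 (y) by 90 high, walls and floor 9 thick. Origin: centre of its underside. Its x axis points from the front (the lid's pull bar) to the hinged far side; z up. Inside stand the castor and a levelling foot, one in the +y half and one in the -y half, either way round.
- lid (a joint): Hinge of the case's lid, rad: 0 closed, 1.9 leaning back on its stop. Swings freely with little friction: it falls shut if let go below about 1.5 and falls back to the stop if let go above about 1.55. Lid: plywood, 150 by 270 by 12 thick, about 0.3 kg, lying on the case's rim.
- lid_handle (a point): Middle of the lid's pull bar: round steel bar 10 thick, 100 long along the case's y, on a post at each end, 35 in front of the lid's front edge (so before the case's front, gap about 30), 97 above the bench when closed, open air above and below. It turns with the lid, 185 from the hinge line; it is topmost when the lid is upright.
- lid_hinge (a point): Middle of the lid's hinge line, at the top of the case's far wall, 75 from the case's centre along its x and 90 above the bench. The line runs along the case's y. The point is attached to the lid and turns with it.
- castor_center (a point): Shelf castor, 0.25 kg, 67 high, wheel up on its mounting plate: plate 64 (own x) by 52 (y) by 4; round race 40 diameter, to 12 high; two fork legs 26 wide (x), 15 to 51 high, outer faces 36 apart along y; wheel 50 diameter, axle along y, 42 up. Point: half-way, 34 above its underside. Grasp across the legs along y, about 8 above this point. Its y is within 30 degrees of the case's y.
- foot_center (a point): Levelling foot: black round base of 44 diameter with a 10 mm steel threaded stem standing up, 55 high; point half-way up. Stands in the other half of the case; stays there.
- scale_top (a point): Centre of the parcel scale's square steel top, 200 by 200, 40 above the bench, fixed; axes along its sides, z up. The grey base with its console (on the -x side, no higher than the top) stands beside the case.
- tape: Bystander: roll of brown tape lying flat, 100 diameter, 48 high, loose, at the right; origin at the centre of its underside.
- bottle: Bystander: clear plastic drink bottle with a cap, 60 diameter, 180 high, loose, at the left; origin at the centre of its underside.
- carton: Bystander: cardboard carton 100 by 140 by 60 high, loose, beyond the work; origin at the centre of its underside.

How it is judged:
On the way, in this order (a step that is already met when the one before it is completed fails the run):
1. the lid is back past its balance point and stays open untouched (value of joint lid above 1.7 rad and contact force between lid and anything else below 0.2 N), for 0.3 s.
2. the castor is lifted clear above the case's rim (z of castor_center in the frame of case above 0.124 m), for 0.1 s.
At the end, for the whole second after the job is handed in: The lid is open beyond 1.7 rad; the castor stands still on the scale's steel top, wheel up (within 0.1 rad), its centre within 66 mm of the top's centre along each side; the levelling foot stands in the case within 30 mm of where it was (value of joint lid above 1.7 rad and x of castor_center in the frame of scale_top between -0.066 and 0.066 m and y of castor_center in the frame of scale_top between -0.066 and 0.066 m and z of castor_center in the frame of scale_top between 0.029 and 0.039 m and angle between castor_center's own z axis and vertical below 0.1 rad and distance of foot_center from where it was at the start of the episode below 0.03 m and angle between foot_center's own z axis and vertical below 0.15 rad and linear speed of castor below 0.02 m/s); the robot touches nothing.
It fails at once if the castor is dropped or banged onto the scale (faster than 0.5 m/s in the last 25 mm above the top) (horizontal distance between castor_center and scale_top below 0.12 m and z of castor_center in the frame of scale_top below 0.059 m and linear speed of castor above 0.5 m/s).
It fails at once if a bystander is pushed more than 40 mm or knocked over (distance of any of tape, bottle, carton from where it was at the start of the episode above 0.04 m or angle between bottle's own z axis and vertical above 0.5 rad).
It also fails if it takes over 61 s, if anything falls off the work surface, if the arm or the gripper's body presses on something with over 40 N, if the wrist force passes 120 N, or if a joint passes its speed limit or range.

## Robot

A 7-joint arm with a two-finger parallel gripper is mounted at the origin on the work surface. World frame = base frame: x ahead of the robot, y to its left, z up, the work surface at z = 0. Lengths are in m, angles in rad, forces in N, time in s.
With the tool pointing down it reaches from about 0.425 to 0.925 m from the base axis. Payload 6.8 kg.
Tool frame: the origin (TCP) lies on the front face of the gripper's body, between the roots of the fingers; the fingertips stand 73 mm ahead of it and the grasp point (between the pads) lies 54 mm ahead of it; z points along the fingers, y is the line along which they close (so a half turn about z gives the same grasp; the last joint's range is limited). The gripper opens to 85 mm and grips with 20 to 120 N. Pads are 22 mm wide; open, the fingers measure 114 mm over their backs; the gripper's body (76 mm by 85 mm) begins 54 mm behind the grasp point. The pads swing forward as they close: fully open they stand 13 mm farther back than shut.
Start: joints at [-1.271, 0.477, 0.022, 1.555, -0.011, 1.109, -0.083], TCP at [0.268, 0.62, 0.304] pointing down, gripper open.
Joint ranges: [-2.96, 2.96], [-0.34, 2.1], [-1.41, 1.46], [0.24, 2.44], [-1.37, 4.51], [0.17, 1.92], [-2.96, 2.96]. Speed limits (rad/s): [2.39, 2.39, 3.14, 3.14, 3.14, 3.14, 3.14].

## Interface

Orientations are given as a unit quaternion [w, x, y, z].
In Python, from station import bot, optics gives the robot as it stands.
- The arm moves only by the tool drive_tool, never from a script. Its argument "deltas" is a list of rows, each an object with "gripper": the closure in counts, from 0 (fully open) to 255 (shut); "offset": the shift along the tool's x, y, z in units of 1000 mm (1.0 is 1000 mm), a list of three; "angular": the turn, a rotation vector about the tool's x, y, z in units of 45 degrees (1.0 is 45 degrees), a list of three. In form: [{"gripper": gripper, "offset": [dx, dy, dz], "angular": [rx, ry, rz]}, ...]. A call has 1 to 5 rows; each row is the pose to reach, as a shift and turn from the pose commanded when the call began, along the tool's axes at that moment; what a row does not reach only later rows make up. A row lasts 1/10 s, in which the tool goes at most 50 mm and 8.59 degrees, less where a joint would pass 70% of its speed; a pose out of reach is approached as far as the arm can. A call with a number of a shift or a turn outside -1 to 1 is refused whole. A call with a gripper value outside its range is refused whole. The fingers move at their own pace and stop on an object; "grip_force" is the grip in N (left out, the last holds). Time passes only in rows, so rows that repeat a pose let the fingers close. It gives the time, the measured TCP pose, the force, the opening and the grip force at its end, in the units of the state.
- bot.get_obs(): the state, without advancing time (a new reading comes with each control period).
- optics.read_camera(name): name is "scene" or "top" or "wrist"; returns the picture (384x512x3 uint8, blue, green, red); there is no depth.
- optics.camera_model(name): a dict with "fx", "fy", "cx", "cy" (pixels), "cam_to_world" (4x4, takes a point from camera to world coordinates). Camera axes: x right, y up, looking along -z (the intrinsics and any distortion apply to the point x, -y, -z); pixel columns grow to the right and rows downward; lengths in m; the calibration is good to about 2 mm. A picture is of the moment at which its call begins: read the wrist's pose just before it. camera_model takes no time and is no camera call; for the wrist camera it gives the pose at the moment of the call.
- bot.hand_in(): hands the job in; it is judged then, once.
The state is a dict: "t": time; "q": joint angles; "joint_vel": joint speeds; "joint_torque": joint torques, N m; "eef_pos": TCP position; "tool_rot": TCP orientation; "contact_force": force on the tool from outside, world axes, zero at the start; "torque": the same for the moment, N m; "gripper_width": opening from 0.0 (shut) to 1.0 (fully open); "grasp_force": force on a finger pad.
Only numpy, scipy, OpenCV 4.12 (cv2) and the standard library are available. Lean on these libraries where they do the work, as an engineer would, in place of code of your own. Each camera call takes 0.05 s, during which the arm holds its last target. There are 200 camera calls.

## Working session

There is one attempt and no reset: what is moved stays moved. The work goes in short steps, Python scripts to look and compute and a tool call to move; the robot and the scene stay as the last step left them, time stands still between calls to the robot, and variables do not carry over. Pictures are saved under pics/ and viewed, at most 10 in all, crops included, and the job is handed in when it is done.

Besides the shell and the picture viewer there is one more tool, called after ">>>" as name([rows], argument=value, ...), one row to a line, values as JSON. drive_tool: Moves the arm, as the interface text tells. Its arguments: {"type":"object","properties":{"deltas":{"type":"array"},"grip_force":{"type":"number"}},"required":["deltas"]}

```bash
ls; mkdir -p pics; python3 - <<'E'
from station import bot, optics
import cv2,json
for n in ("top","scene"):
    cv2.imwrite(f"pics/{n}0.png",optics.read_camera(n)); print(n,optics.camera_model(n))
print(bot.get_obs())
E
```

```text
pics
top {'fx': 425.53086316411606, 'fy': 425.53086316411606, 'cx': 255.14456960129087, 'cy': 185.4273264992275, 'cam_to_world': array([[-0.02409718,  0.99361486, -0.1102218 ,  0.47867936],
       [-0.9996638 , -0.02500478, -0.00685932,  0.0053495 ],
       [-0.0095716 ,  0.11001945,  0.99388335,  1.27889478],
       [ 0.        ,  0.        ,  0.        ,  1.        ]])}
scene {'fx': 484.69836399398963, 'fy': 484.69836399398963, 'cx': 260.06560503132295, 'cy': 188.31207352484057, 'cam_to_world': array([[-0.67628787, -0.62435617,  0.39091443,  1.24286458],
       [ 0.7365986 , -0.57862459,  0.35016579,  0.59814386],
       [ 0.00756453,  0.5247599 ,  0.85121667,  1.51631123],
       [ 0.        ,  0.        ,  0.        ,  1.        ]])}
{'t': 0.1, 'q': array([-1.27111645,  0.47771658,  0.02237541,  1.55632959, -0.01150445,
        1.10928121, -0.08308168]), 'joint_vel': array([ 0.00123253, -0.00139639,  0.0010964 , -0.00206315, -0.00073135,
       -0.00026245,  0.00058116]), 'joint_torque': array([ 4.32401212e-03, -5.97756243e+01,  1.61370177e+00, -2.81953382e+01,
        1.28669967e-02,  5.03908799e-03, -9.89369994e-06]), 'eef_pos': array([0.26754552, 0.61927783, 0.30303376]), 'tool_rot': array([-9.97915401e-05,  2.02476479e-01,  9.79286797e-01, -7.96829863e-04]), 'contact_force': array([ 0.46213942,  0.27214833, -0.24950369]), 'torque': array([0.04855698, 0.01362456, 0.04320833]), 'grasp_force': 0.0, 'gripper_width': 1.0003017400278005}
```

View pics/top0.png

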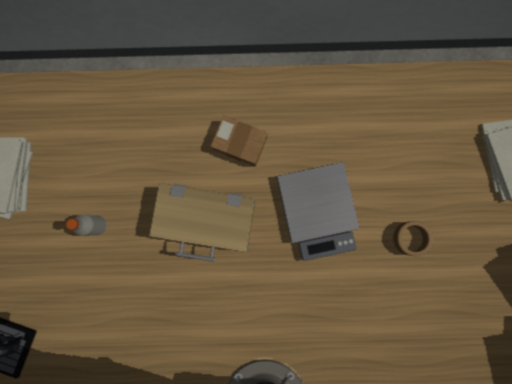

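View pics/scene0.png

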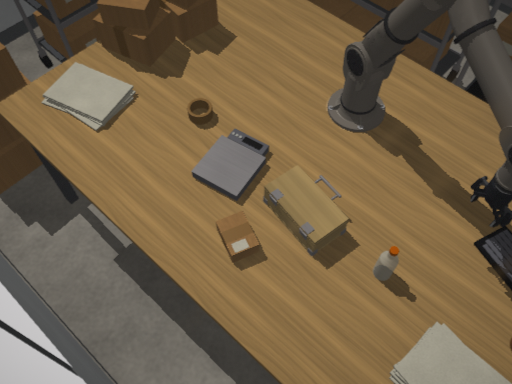

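The top view shows the case centred near (203,218), with its pull bar near (196,257). The scale top is near (318,203), the bottle at (85,225), the tape at (413,238) and the carton at (239,142). I'll enlarge it to read the corners.

```bash
python3 - <<'E'
import cv2
a=cv2.imread("pics/top0.png")[155:275,140:365]
a=cv2.convertScaleAbs(a,alpha=1.6)
cv2.imwrite("pics/c1.png",cv2.resize(a,None,fx=3.5,fy=3.5,interpolation=cv2.INTER_CUBIC))
E
cat > h.py <<'E'
from station import bot, optics
import numpy as np, cv2
from scipy.spatial.transform import Rotation as R
def ray(m,u,v,z):
    T=np.array(m["cam_to_world"]); d=T[:3,:3]@np.array([(u-m["cx"])/m["fx"],-(v-m["cy"])/m["fy"],-1]); o=T[:3,3]
    return o+d*(z-o[2])/d[2]
def pose(o=None):
    o=o or bot.get_obs(); w,x,y,z=o["tool_rot"]; return np.array(o["eef_pos"]),R.from_quat([x,y,z,w])
def tgt(p,Rt,o=None):
    "offset (m) and angular (45deg units) from the measured pose"
    p0,R0=pose(o); return R0.inv().apply(np.array(p)-p0).round(4),((R0.inv()*Rt).as_rotvec()/(np.pi/4)).round(3)
def down(yaw): # tool y axis along heading yaw (world), z down
    c,s=np.cos(yaw),np.sin(yaw); y=np.array([c,s,0]); z=np.array([0,0,-1.]); return R.from_matrix(np.c_[np.cross(y,z),y,z])
E
```

```text
(no output)
```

View pics/c1.png

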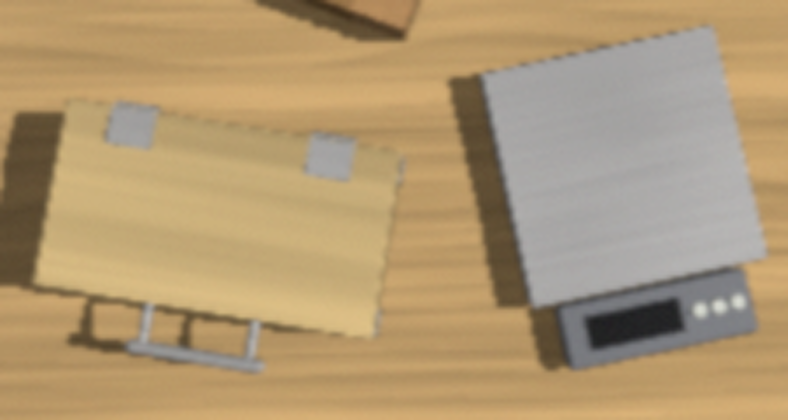

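The lid corners in the crop are (67,100), (400,151), (375,338) and (35,288), and the bar runs from (130,348) to (262,368). The scale top corners are (483,73), (714,27), (766,257) and (532,305).

```bash
python3 - <<'E'
from h import *
m=optics.camera_model("top")
f=lambda L,z:np.array([ray(m,140+(u+.5)/3.5-.5,155+(v+.5)/3.5-.5,z) for u,v in L])
L=f([(67,100),(400,151),(375,338),(35,288)],.102); S=f([(483,73),(714,27),(766,257),(532,305)],.04); B=f([(130,348),(262,368)],.097)
for n,a in (("lid",L),("scale",S),("bar",B)): print(n,a.round(4).tolist(),a.mean(0).round(4))
ax=(L[0]+L[1]-L[2]-L[3])[:2]; ay=(L[0]+L[3]-L[1]-L[2])[:2]
print("case yaw",np.degrees(np.arctan2(ax[1],ax[0])),np.degrees(np.arctan2(-ay[0],ay[1])),np.linalg.norm(ax)/2,np.linalg.norm(ay)/2)
ax=(S[0]+S[1]-S[2]-S[3])[:2];print("scale yaw",np.degrees(np.arctan2(ax[1],ax[0])))
d=(B[0]-B[1]);print("bar yaw",np.degrees(np.arctan2(-d[0],d[1])))
for n,u,v,z in(("bottle",72,225,.18),("tape",413,238,.048),("carton",239,138,.06)):print(n,ray(m,u,v,z).round(3))
print(pose()[1].as_matrix().round(3))
E
```

```text
lid [[0.6222, 0.2821, 0.102], [0.5748, 0.0177, 0.102], [0.4287, 0.0407, 0.102], [0.4739, 0.3072, 0.102]] [0.5249 0.1619 0.102 ]
scale [[0.6437, -0.0528, 0.04], [0.6778, -0.248, 0.04], [0.4846, -0.2818, 0.04], [0.4499, -0.0874, 0.04]] [ 0.564  -0.1675  0.04  ]
bar [[0.4253, 0.2335, 0.097], [0.4073, 0.13, 0.097]] [0.4163 0.1817 0.097 ]
case yaw -9.283389551563323 -9.891876133599693 0.14912564224301508 0.2694906447173537
scale yaw 10.02404895166528
bar yaw -9.831496183393872
bottle [0.51  0.488 0.18 ]
tape [ 0.453 -0.434  0.048]
carton [0.754 0.058 0.06 ]
[[-0.918  0.397 -0.001]
 [ 0.397  0.918 -0.002]
 [-0.    -0.002 -1.   ]]
```

```bash
python3 - <<'E'
from h import *
print(tgt([.4166,.1805,.28],down(np.radians(-9.7))))
E
```

```text
(array([-0.3108, -0.3437,  0.0236]), array([-2.000e-03,  1.000e-03,  1.696e+00]))
```

>>> drive_tool([
  {"gripper": 178, "offset": [-0.311, -0.344, 0.024], "angular": [0, 0, 0.85]},
  {"gripper": 178, "offset": [-0.311, -0.344, 0.024], "angular": [0, 0, 0.85]},
  {"gripper": 178, "offset": [-0.311, -0.344, 0.024], "angular": [0, 0, 0.85]},
  {"gripper": 178, "offset": [-0.311, -0.344, 0.024], "angular": [0, 0, 0.85]},
  {"gripper": 178, "offset": [-0.311, -0.344, 0.024], "angular": [0, 0, 0.85]},
])

```text
t: 0.6
eef_pos: [0.3482, 0.3811, 0.2906]
tool_rot: [-0.0, 0.514, 0.858, -0.0]
contact_force: [0.6, -1.0, -0.2]
gripper_width: 0.302
grasp_force: 0.0
```

```bash
python3 - <<'E'
from h import *
print(pose()[0],bot.get_obs()["gripper_width"],tgt([.4166,.1805,.28],down(np.radians(-9.7))))
E
```

```text
[0.34816586 0.3810573  0.29060703] 0.30230770396429907 (array([-0.2092, -0.0341,  0.0107]), array([-0.  ,  0.  ,  0.84]))
```

>>> drive_tool([
  {"gripper": 178, "offset": [-0.209, -0.034, 0.011], "angular": [0, 0, 0.84]},
  {"gripper": 178, "offset": [-0.209, -0.034, 0.011], "angular": [0, 0, 0.84]},
  {"gripper": 178, "offset": [-0.209, -0.034, 0.011], "angular": [0, 0, 0.84]},
  {"gripper": 178, "offset": [-0.209, -0.034, 0.011], "angular": [0, 0, 0.84]},
  {"gripper": 178, "offset": [-0.209, -0.034, 0.011], "angular": [0, 0, 0.84]},
])

```text
t: 1.1
eef_pos: [0.4183, 0.1774, 0.2797]
tool_rot: [0.0, 0.767, 0.642, -0.001]
contact_force: [0.4, 0.7, 1.0]
gripper_width: 0.302
grasp_force: 0.0
```

```bash
python3 - <<'E'
from h import *
print(pose()[0],bot.get_obs()["gripper_width"],tgt([.4166,.1805,.28],down(np.radians(-9.7))))
m=optics.camera_model("wrist"); im=optics.read_camera("wrist"); cv2.imwrite("pics/w1.png",im); np.save("w1.npy",m,allow_pickle=True)
T=np.array(m["cam_to_world"])
def px(p):
    c=np.linalg.inv(T)@np.r_[p,1]; return (m["cx"]+m["fx"]*c[0]/-c[2]).round(1),(m["cy"]-m["fy"]*c[1]/-c[2]).round(1)
uy=np.array([.1685,.9857,0])
print([px(np.array([.4166,.1805,.097])+s*.05*uy) for s in(-1,0,1)], px(pose()[0]+[0,0,-.073]))
E
```

```text
[0.41825003 0.17743539 0.27967836] 0.3016133979232581 (array([ 0.0027, -0.0022, -0.0003]), array([-0.   ,  0.002, -0.01 ]))
[(np.float64(249.6), np.float64(235.3)), (np.float64(249.0), np.float64(187.9)), (np.float64(248.5), np.float64(134.3))] (np.float64(250.7), np.float64(249.8))
```

View pics/w1.png

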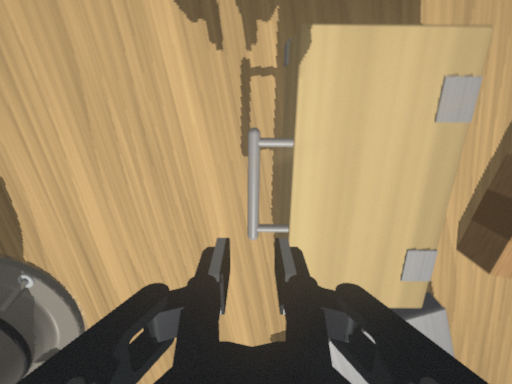

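The bar runs from (254,130) to (254,237), with its middle at u≈254. The finger gap is centred at u≈253, so the bar is about 1 mm to the +y side of the tool. I'll go down on it.

>>> drive_tool([
  {"gripper": 178, "offset": [0.003, 0.001, 0.05], "angular": [0, 0, 0]},
  {"gripper": 178, "offset": [0.003, 0.001, 0.09], "angular": [0, 0, 0]},
  {"gripper": 178, "offset": [0.003, 0.001, 0.115], "angular": [0, 0, 0]},
  {"gripper": 178, "offset": [0.003, 0.001, 0.13], "angular": [0, 0, 0]},
  {"gripper": 178, "offset": [0.003, 0.001, 0.13], "angular": [0, 0, 0]},
])

```text
t: 1.65
eef_pos: [0.4173, 0.1863, 0.148]
tool_rot: [-0.0, 0.762, 0.648, -0.002]
contact_force: [-0.2, -0.4, 1.1]
gripper_width: 0.304
grasp_force: 0.0
```

>>> drive_tool([
  {"gripper": 255, "offset": [0, 0, 0], "angular": [0, 0, 0]},
  {"gripper": 255, "offset": [0, 0, 0], "angular": [0, 0, 0]},
  {"gripper": 255, "offset": [0, 0, 0], "angular": [0, 0, 0]},
  {"gripper": 255, "offset": [0, 0, 0], "angular": [0, 0, 0]},
], grip_force=30)

```text
t: 2.05
eef_pos: [0.4206, 0.1862, 0.1513]
tool_rot: [0.001, 0.763, 0.646, 0.002]
contact_force: [4.2, -2.4, -1.7]
gripper_width: 0.119
grasp_force: 29.2
```

>>> drive_tool([
  {"gripper": 255, "offset": [0, 0.003, -0.0275], "angular": [0, 0, 0]},
  {"gripper": 255, "offset": [0, 0.0103, -0.0543], "angular": [0, 0, 0]},
  {"gripper": 255, "offset": [0, 0.0215, -0.0797], "angular": [0, 0, 0]},
  {"gripper": 255, "offset": [0, 0.0363, -0.1032], "angular": [0, 0, 0]},
  {"gripper": 255, "offset": [0, 0.0363, -0.1032], "angular": [0, 0, 0]},
])

```text
t: 2.55
eef_pos: [0.4588, 0.1791, 0.2573]
tool_rot: [0.002, 0.764, 0.646, 0.004]
contact_force: [7.5, -1.7, -8.1]
gripper_width: 0.117
grasp_force: 30.3
```

>>> drive_tool([
  {"gripper": 255, "offset": [0, 0.0201, -0.0209], "angular": [0, 0, 0]},
  {"gripper": 255, "offset": [0, 0.0412, -0.039], "angular": [0, 0, 0]},
  {"gripper": 255, "offset": [0, 0.0646, -0.0536], "angular": [0, 0, 0]},
  {"gripper": 255, "offset": [0, 0.09, -0.0636], "angular": [0, 0, 0]},
  {"gripper": 255, "offset": [0, 0.09, -0.0636], "angular": [0, 0, 0]},
])

```text
t: 3.05
eef_pos: [0.546, 0.1634, 0.32]
tool_rot: [0.001, 0.764, 0.646, 0.001]
contact_force: [-5.9, -3.5, 11.4]
gripper_width: 0.113
grasp_force: 32.2
```

>>> drive_tool([
  {"gripper": 255, "offset": [0, 0.025, -0.0085], "angular": [0, 0, 0]},
  {"gripper": 255, "offset": [0, 0.0525, -0.0115], "angular": [0, 0, 0]},
  {"gripper": 255, "offset": [0, 0.08, -0.0103], "angular": [0, 0, 0]},
  {"gripper": 255, "offset": [0, 0.107, -0.005], "angular": [0, 0, 0]},
  {"gripper": 255, "offset": [0, 0.107, -0.005], "angular": [0, 0, 0]},
])

```text
t: 3.55
eef_pos: [0.652, 0.1447, 0.3232]
tool_rot: [0.002, 0.764, 0.645, 0.001]
contact_force: [0.8, -5.0, 4.5]
gripper_width: 0.114
grasp_force: 31.1
```

>>> drive_tool([
  {"gripper": 165, "offset": [0, 0, 0], "angular": [0, 0, 0]},
  {"gripper": 165, "offset": [0, 0, 0], "angular": [0, 0, 0]},
  {"gripper": 165, "offset": [0, 0, -0.03], "angular": [0, 0, 0]},
  {"gripper": 165, "offset": [0, 0, -0.06], "angular": [0, 0, 0]},
  {"gripper": 165, "offset": [0, 0, -0.1], "angular": [0, 0, 0]},
])

```text
t: 4.05
eef_pos: [0.6474, 0.1491, 0.4219]
tool_rot: [-0.001, 0.762, 0.647, -0.001]
contact_force: [0.6, 0.2, -1.3]
gripper_width: 0.351
grasp_force: 0.0
```

>>> drive_tool([
  {"gripper": 0, "offset": [0, -0.05, -0.02], "angular": [0, 0, -0.19]},
  {"gripper": 0, "offset": [0, -0.1, -0.02], "angular": [0, 0, -0.38]},
  {"gripper": 0, "offset": [0, -0.15, -0.02], "angular": [0, 0, -0.57]},
  {"gripper": 0, "offset": [0, -0.2, -0.02], "angular": [0, 0, -0.76]},
  {"gripper": 0, "offset": [0, -0.22, -0.02], "angular": [0, 0, -0.95]},
])

```text
t: 4.55
eef_pos: [0.4273, 0.1851, 0.4423]
tool_rot: [-0.001, 0.47, 0.883, 0.001]
contact_force: [-0.3, 0.3, 0.7]
gripper_width: 1.001
grasp_force: 0.0
```

```bash
python3 - <<'E'
from h import *
print(pose()[0])
a=optics.read_camera("top"); np.save("top1.npy",a)
a=cv2.convertScaleAbs(a[100:275,140:290],alpha=1.6)
cv2.imwrite("pics/t1.png",cv2.resize(a,None,fx=3.4,fy=3.4,interpolation=cv2.INTER_CUBIC))
m=optics.camera_model("wrist"); im=optics.read_camera("wrist"); cv2.imwrite("pics/w2.png",im)
b=cv2.resize(im,None,fx=1,fy=1)
E
```

```text
[0.42732937 0.18508615 0.44226807]
```

View pics/t1.png

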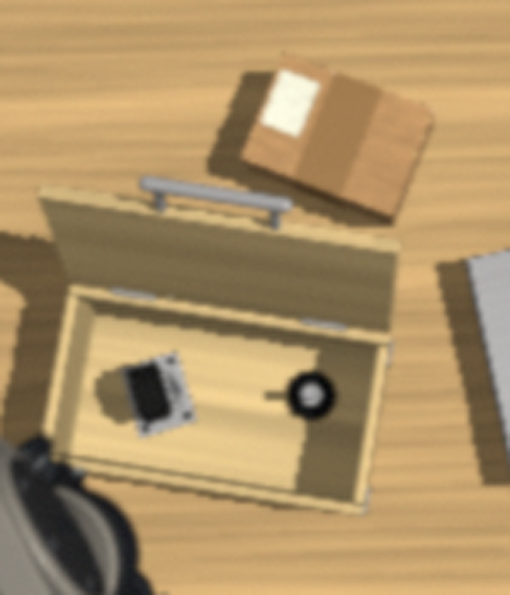

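The lid is open and leaning back. The castor is in the +y half, with its wheel near (148,393) in the crop and its long axis along (17,53), which is a yaw of about 17.7°. The foot is in the -y half at (312,396). Next I'll move above the castor.

```bash
python3 - <<'E'
from h import *
m=optics.camera_model("top")
f=lambda u,v,z:ray(m,140+(u+.5)/3.4-.5,100+(v+.5)/3.4-.5,z)
C=f(148,393,.074); P=f(160,394,.013); print(C,P,f(312,396,.009))
print(tgt([C[0],C[1],.25],down(np.radians(107.6))))
E
```

```text
[0.53253443 0.21944072 0.074     ] [0.5341299  0.21977175 0.013     ] [0.52928803 0.08704638 0.009     ]
(array([-0.0303,  0.1055,  0.1926]), array([ 0.003, -0.002, -1.638]))
```

>>> drive_tool([
  {"gripper": 75, "offset": [-0.01, 0.03, 0.04], "angular": [0, 0, -0.19]},
  {"gripper": 75, "offset": [-0.02, 0.06, 0.08], "angular": [0, 0, -0.38]},
  {"gripper": 75, "offset": [-0.03, 0.09, 0.12], "angular": [0, 0, -0.57]},
  {"gripper": 75, "offset": [-0.03, 0.105, 0.16], "angular": [0, 0, -0.76]},
  {"gripper": 75, "offset": [-0.03, 0.105, 0.192], "angular": [0, 0, -0.94]},
])

```text
t: 5.15
eef_pos: [0.5374, 0.2176, 0.247]
tool_rot: [-0.0, 0.122, 0.992, -0.0]
contact_force: [-0.3, -0.1, -0.9]
gripper_width: 0.705
grasp_force: 0.0
```

>>> drive_tool([
  {"gripper": 75, "offset": [0, 0, 0], "angular": [0, 0, -0.19]},
  {"gripper": 75, "offset": [0, 0, 0], "angular": [0, 0, -0.38]},
  {"gripper": 75, "offset": [0, 0, 0], "angular": [0, 0, -0.57]},
  {"gripper": 75, "offset": [0, 0, 0], "angular": [0, 0, -0.7]},
  {"gripper": 75, "offset": [0, 0, 0], "angular": [0, 0, -0.7]},
])

```text
t: 5.65
eef_pos: [0.5365, 0.2166, 0.2498]
tool_rot: [0.0, -0.149, 0.989, 0.0]
contact_force: [-0.3, -0.1, 0.3]
gripper_width: 0.703
grasp_force: 0.0
```

```bash
python3 - <<'E'
from h import *
print(pose()[0],bot.get_obs()["gripper_width"],tgt([.5325,.2194,.25],down(np.radians(107.6))))
m=optics.camera_model("wrist"); im=optics.read_camera("wrist"); np.save("w3.npy",m,allow_pickle=True)
T=np.array(m["cam_to_world"]);print(T[:3,3])
p=pose()[0]
def px(p):
    c=np.linalg.inv(T)@np.r_[p,1]; return (m["cx"]+m["fx"]*c[0]/-c[2]).round(1),(m["cy"]-m["fy"]*c[1]/-c[2]).round(1)
print("tcp line at z=.074,.013:",px([p[0],p[1],.074]),px([p[0],p[1],.013]))
cv2.imwrite("pics/w3.png",cv2.resize(cv2.convertScaleAbs(im,alpha=1.5),None,fx=1.5,fy=1.5,interpolation=cv2.INTER_CUBIC))
E
```

```text
[0.53646706 0.21658429 0.24984755] 0.7034071316601094 (array([ 0.003 ,  0.0039, -0.0002]), array([ 0.   ,  0.   , -0.011]))
[0.45672203 0.1915486  0.31964302]
tcp line at z=.074,.013: (np.float64(252.3), np.float64(193.0)) (np.float64(252.2), np.float64(175.7))
```

View pics/w3.png

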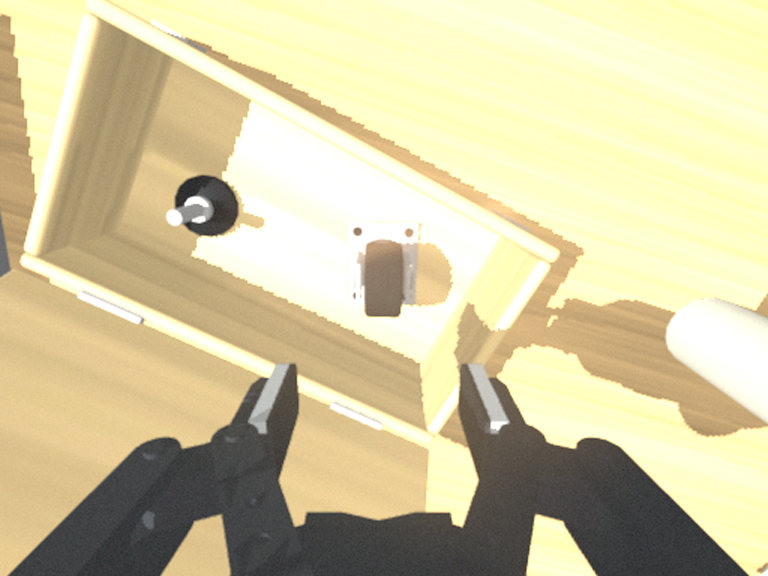

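The castor wheel spans (365–404, 240–316), so it is centred at (384,280) and square to the tool. The finger gap is centred at u≈380, so I'll shift +2 mm along tool y and go down.

>>> drive_tool([
  {"gripper": 75, "offset": [0.001, 0.002, 0.045], "angular": [0, 0, 0]},
  {"gripper": 75, "offset": [0.001, 0.002, 0.085], "angular": [0, 0, 0]},
  {"gripper": 75, "offset": [0.001, 0.002, 0.12], "angular": [0, 0, 0]},
  {"gripper": 75, "offset": [0.001, 0.002, 0.14], "angular": [0, 0, 0]},
  {"gripper": 75, "offset": [0.001, 0.002, 0.147], "angular": [0, 0, 0]},
])

```text
t: 6.2
eef_pos: [0.5335, 0.2177, 0.1005]
tool_rot: [-0.002, -0.148, 0.989, -0.001]
contact_force: [1.7, 0.6, -0.1]
gripper_width: 0.709
grasp_force: 0.0
```

>>> drive_tool([
  {"gripper": 75, "offset": [0, 0, 0], "angular": [0, 0, 0]},
  {"gripper": 220, "offset": [0, 0, 0], "angular": [0, 0, 0]},
  {"gripper": 220, "offset": [0, 0, 0], "angular": [0, 0, 0]},
  {"gripper": 220, "offset": [0, 0, 0], "angular": [0, 0, 0]},
  {"gripper": 220, "offset": [0, 0, 0], "angular": [0, 0, 0]},
], grip_force=40)

```text
t: 6.7
eef_pos: [0.5357, 0.2186, 0.1044]
tool_rot: [0.001, -0.149, 0.989, 0.001]
contact_force: [-0.2, -0.2, 7.9]
gripper_width: 0.416
grasp_force: 42.0
```

>>> drive_tool([
  {"gripper": 220, "offset": [0, 0, -0.02], "angular": [0, 0, 0]},
  {"gripper": 220, "offset": [0, 0, -0.055], "angular": [0, 0, 0]},
  {"gripper": 220, "offset": [0, 0, -0.095], "angular": [0, 0, 0]},
  {"gripper": 220, "offset": [0, 0, -0.135], "angular": [0, 0, 0]},
  {"gripper": 220, "offset": [0, 0, -0.15], "angular": [0, 0, 0]},
])

```text
t: 7.2
eef_pos: [0.536, 0.2185, 0.2572]
tool_rot: [0.003, -0.149, 0.989, 0.001]
contact_force: [0.4, 1.3, -2.2]
gripper_width: 0.416
grasp_force: 41.0
```

```bash
python3 - <<'E'
from h import *
o=bot.get_obs();print(pose()[0],o["gripper_width"],o["grasp_force"],o["contact_force"])
R0=pose()[1]
for p in([.50,.0,.25],[.51,-.06,.25],[.564,-.1675,.25]): print(tgt(p,down(np.radians(100))))
E
```

```text
[0.53597546 0.21847071 0.25718413] 0.41610568323940966 40.95501780509949 [ 0.35544487  1.33651973 -2.21484441]
(array([ 0.0987, -0.1982,  0.0063]), array([0.002, 0.008, 0.158]))
(array([ 0.1068, -0.2585,  0.0062]), array([0.002, 0.008, 0.158]))
(array([ 0.0867, -0.3772,  0.0061]), array([0.002, 0.008, 0.158]))
```

>>> drive_tool([
  {"gripper": 220, "offset": [0.018, -0.035, 0], "angular": [0, 0, 0.03]},
  {"gripper": 220, "offset": [0.036, -0.07, 0], "angular": [0, 0, 0.06]},
  {"gripper": 220, "offset": [0.056, -0.112, 0], "angular": [0, 0, 0.1]},
  {"gripper": 220, "offset": [0.078, -0.155, 0], "angular": [0, 0, 0.15]},
  {"gripper": 220, "offset": [0.098, -0.198, 0], "angular": [0, 0, 0.158]},
])

```text
t: 7.7
eef_pos: [0.4982, -0.0018, 0.2529]
tool_rot: [-0.0, -0.087, 0.996, 0.0]
contact_force: [1.5, -0.4, -2.7]
gripper_width: 0.414
grasp_force: 40.8
```

```bash
python3 - <<'E'
from h import *
print(pose()[0],tgt([.564,-.1675,.25],down(np.radians(100))))
E
```

```text
[ 0.49817351 -0.00177863  0.25294731] (array([-0.0362, -0.1746,  0.0029]), array([ 0.   , -0.   , -0.001]))
```

>>> drive_tool([
  {"gripper": 220, "offset": [-0.008, -0.045, 0], "angular": [0, 0, 0]},
  {"gripper": 220, "offset": [-0.016, -0.09, 0], "angular": [0, 0, 0]},
  {"gripper": 220, "offset": [-0.026, -0.13, 0.0], "angular": [0, 0, 0]},
  {"gripper": 220, "offset": [-0.034, -0.165, 0.0], "angular": [0, 0, 0]},
  {"gripper": 220, "offset": [-0.036, -0.175, 0.02], "angular": [0, 0, 0]},
])

```text
t: 8.2
eef_pos: [0.5671, -0.1715, 0.2353]
tool_rot: [0.003, -0.085, 0.996, -0.002]
contact_force: [0.2, 0.2, -3.1]
gripper_width: 0.416
grasp_force: 41.0
```

>>> drive_tool([
  {"gripper": 220, "offset": [0, 0, 0.025], "angular": [0, 0, 0]},
  {"gripper": 220, "offset": [0, 0, 0.048], "angular": [0, 0, 0]},
  {"gripper": 220, "offset": [0, 0, 0.065], "angular": [0, 0, 0]},
  {"gripper": 220, "offset": [0, 0, 0.073], "angular": [0, 0, 0]},
  {"gripper": 220, "offset": [0, 0, 0.075], "angular": [0, 0, 0]},
])

```text
t: 8.7
eef_pos: [0.5646, -0.1658, 0.157]
tool_rot: [-0.001, -0.087, 0.996, 0.0]
contact_force: [0.4, -0.1, -1.7]
gripper_width: 0.413
grasp_force: 40.8
```

```bash
python3 - <<'E'
from h import *
o=bot.get_obs();print(pose()[0],o["contact_force"],tgt([.564,-.1675,.1354],down(np.radians(100))))
a=optics.read_camera("scene")[80:280,150:400]
cv2.imwrite("pics/s2.png",cv2.resize(cv2.convertScaleAbs(a,alpha=1.6),None,fx=3,fy=3,interpolation=cv2.INTER_CUBIC))
E
```

```text
[ 0.56464552 -0.16584297  0.15704686] [ 0.37662281 -0.09324133 -1.69005145] (array([ 0.0009, -0.0015,  0.0216]), array([ 0.001, -0.002,  0.   ]))
```

View pics/s2.png

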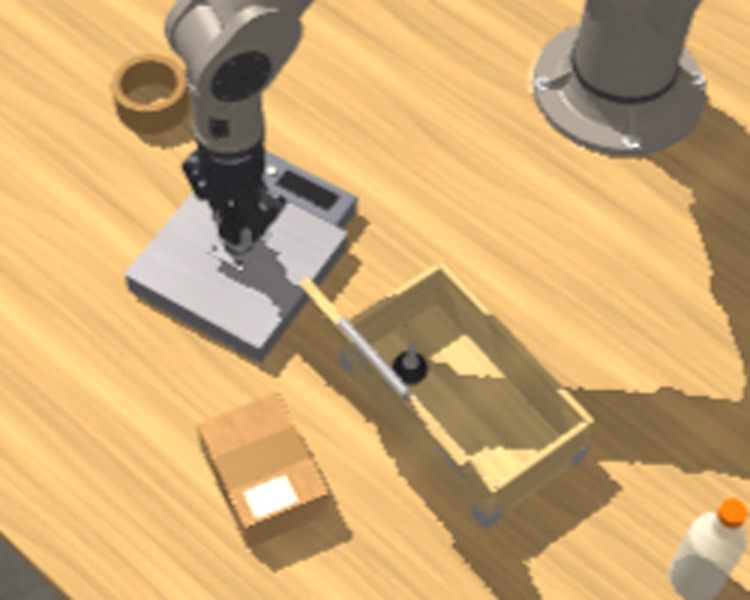

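The lid is still open and the foot is upright near (410,365). The castor hangs over the middle of the steel top near (235,255), so I'll lower it slowly.

>>> drive_tool([
  {"gripper": 220, "offset": [0.001, -0.001, 0.008], "angular": [0, 0, 0]},
  {"gripper": 220, "offset": [0.001, -0.001, 0.014], "angular": [0, 0, 0]},
  {"gripper": 220, "offset": [0.001, -0.001, 0.018], "angular": [0, 0, 0]},
  {"gripper": 220, "offset": [0.001, -0.001, 0.02], "angular": [0, 0, 0]},
  {"gripper": 220, "offset": [0.001, -0.001, 0.02], "angular": [0, 0, 0]},
])

```text
t: 9.25
eef_pos: [0.5643, -0.1672, 0.1375]
tool_rot: [-0.0, -0.087, 0.996, 0.0]
contact_force: [0.6, 0.3, -2.2]
gripper_width: 0.41
grasp_force: 40.8
```

>>> drive_tool([
  {"gripper": 220, "offset": [0, 0, 0.001], "angular": [0, 0, 0]},
  {"gripper": 220, "offset": [0, 0, 0.002], "angular": [0, 0, 0]},
  {"gripper": 220, "offset": [0, 0, 0.003], "angular": [0, 0, 0]},
  {"gripper": 220, "offset": [0, 0, 0.003], "angular": [0, 0, 0]},
])

```text
t: 9.65
eef_pos: [0.5645, -0.1673, 0.1354]
tool_rot: [0.0, -0.087, 0.996, 0.0]
contact_force: [-3.8, -0.4, 4.9]
gripper_width: 0.414
grasp_force: 41.5
```

The force has gone upward, so the castor is in contact. I'll release it and lift away.

>>> drive_tool([
  {"gripper": 130, "offset": [0, 0, 0], "angular": [0, 0, 0]},
  {"gripper": 75, "offset": [0, 0, 0], "angular": [0, 0, 0]},
  {"gripper": 75, "offset": [0, 0, 0], "angular": [0, 0, 0]},
  {"gripper": 75, "offset": [0, 0, -0.02], "angular": [0, 0, 0]},
  {"gripper": 75, "offset": [0, 0, -0.05], "angular": [0, 0, 0]},
])

```text
t: 10.15
eef_pos: [0.5634, -0.1669, 0.1837]
tool_rot: [-0.002, -0.087, 0.996, 0.0]
contact_force: [0.3, 0.6, -0.3]
gripper_width: 0.707
grasp_force: 0.0
```

>>> drive_tool([
  {"gripper": 75, "offset": [0, 0, -0.04], "angular": [0, 0, 0]},
  {"gripper": 75, "offset": [0.04, 0, -0.08], "angular": [0, 0, 0]},
  {"gripper": 75, "offset": [0.08, 0, -0.1], "angular": [0, 0, 0]},
  {"gripper": 75, "offset": [0.1, 0, -0.1], "angular": [0, 0, 0]},
  {"gripper": 75, "offset": [0.1, 0, -0.1], "angular": [0, 0, 0]},
])

```text
t: 10.65
eef_pos: [0.4634, -0.1859, 0.2857]
tool_rot: [0.001, -0.086, 0.996, 0.0]
contact_force: [-0.1, -0.8, -0.7]
gripper_width: 0.705
grasp_force: 0.0
```

```bash
python3 - <<'E'
from h import *
o=bot.get_obs();print(pose()[0],o["gripper_width"],o["contact_force"])
a=optics.read_camera("scene")[80:280,150:400]
cv2.imwrite("pics/s3.png",cv2.resize(cv2.convertScaleAbs(a,alpha=1.6),None,fx=3,fy=3,interpolation=cv2.INTER_CUBIC))
E
```

```text
[ 0.46337121 -0.18586185  0.28573772] 0.7051108323891273 [-0.08610251 -0.81264315 -0.69265797]
```

View pics/s3.png

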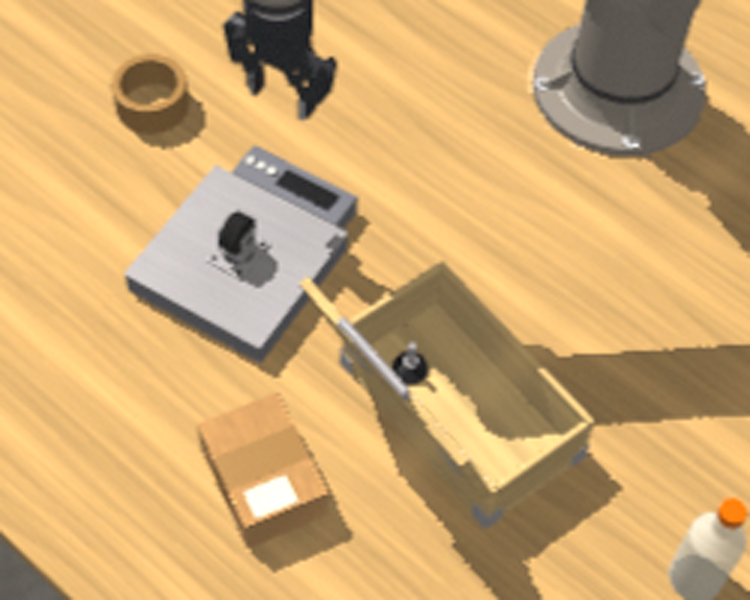

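The castor stands wheel up in the middle of the steel top at (240,250). The lid is open, the foot is upright at (410,365), and the gripper is clear. I'll hand the job in.

```bash
python3 -c "
from station import bot
print(bot.hand_in())"
```

```text
the job is handed in; nothing more can be done
None
```

The job is handed in (no verdict came back): in the last picture the lid stays open, the castor stands wheel up mid-scale, and the levelling foot is upright in the case with the gripper clear, at about 11 s of the 61 s allowed.

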